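Close the tea caddy: fold its cover flap over and tuck it under the lip

ROBOT

A 7-joint arm with a two-finger parallel gripper is mounted at the origin on the work surface. World frame = base frame: x ahead of the robot, y to its left, z up, the work surface at z = 0. Lengths are in m, angles in rad, forces in N, time in s.
With the tool pointing down it reaches from about 0.4 to 0.85 m from the base axis. Payload 6.9 kg.
Tool frame: the origin (TCP) lies between the finger pads; the fingertips stand 25 mm ahead of it and the grasp point (between the pads) lies 6 mm ahead of it (robot.tip_reach is the distance from the TCP to the fingertips, in m); z points along the fingers, y is the line along which they close (so a half turn about z gives the same grasp; the last joint's range is limited). The gripper opens to 85 mm and grips with 20 to 120 N. Pads are 22 mm wide; open, the fingers measure 114 mm over their backs; the gripper's body (76 mm by 85 mm) begins 54 mm behind the grasp point. The pads swing forward as they close: fully open they stand 13 mm farther back than shut.
Start: joints at [1.31, 0.507, -0.238, 1.5, 0.126, 1.149, -0.155], TCP at [0.224, -0.583, 0.256] pointing down, gripper open.
Joint ranges: [-3.08, 3.08], [-0.24, 2.05], [-1.43, 1.35], [0, 2.5], [-1.52, 4.66], [0.17, 1.96], [-2.89, 2.89]. Speed limits (rad/s): [2.39, 2.39, 3.14, 3.14, 3.14, 3.14, 3.14].

INTERFACE

Orientations are given as a rotation vector (axis times angle).
In Python, from rig import robot, snapshot, spot_in, regions_of gives the robot as it stands. The module is installed in compiled form; this text tells all that it offers.
- The arm moves only by the tool jog_arm, never from a script. Its argument "deltas" is text: rows parted by semicolons, each of 7 numbers parted by spaces: the finger opening in cm, from 0 to 8.54, then the shift along the tool's x, y, z in cm, then the turn, a rotation vector about the tool's x, y, z in degrees. In form: hand dx dy dz rx ry rz; .... A call has 1 to 8 rows; each row shifts and turns the commanded pose from where the row before left it, along the tool's axes as they then stand; what a row does not reach is not made up. A row lasts 1/12 s, in which the tool goes at most 41.7 mm and 7.16 degrees, less where a joint would pass 70% of its speed; a pose out of reach is approached as far as the arm can. A call is refused whole if a number of a shift passes 4.17 or a number of a turn 7.16, either way. A call with a gripper value outside its range is refused whole. The fingers move at their own pace and stop on an object; "grip_force" is the grip in N (left out, the last holds). Time passes only in rows, so rows that do not move let the fingers close. It gives the time, the measured TCP pose, the force, the opening and the grip force at its end, in the units of the state.
- robot.sense(): the state, without advancing time (a new reading comes with each control period).
- snapshot(name): name is "scene" or "top" or "wrist"; returns a dict with "frame" (400x640x3 uint8, red, green, blue), "K" (3x3 intrinsics, pixels), "T" (4x4, takes a point from camera to world coordinates); the wrist camera has in their place "mount" (4x4, takes a point from camera to tool coordinates, whose origin is the TCP and whose axes are the flange's). Camera axes: x right, y down, z forward; pixel columns grow to the right and rows downward; lengths in m; the calibration is good to about 2 mm. The wrist camera is an equidistant fisheye: a pixel r from the principal point sees the ray r / f radians off the axis. A picture is of the moment at which its call begins: read the wrist's pose just before it. There is no depth.
- robot.finish_job(): hands the job in; it is judged then, once.
Trained networks look in a picture, given as the dict that the camera call returned (one of the last four; its "shot" number tells which), for a name from the list of things; names that differ only in an ending like _2 or _b are one class to them, and where a whole thing is asked for, a point or a joint stands for the part that bears it (a point fixed in the world has none). Each returns a list of dicts, best first, with "p" (0 to 1); they miss things now and then, are a little off and sometimes report something else, mostly with a low value. They report only what shows in the picture. A call takes as long as a camera call.
- spot_in(picture, name): "bbox" ([left, top, right, bottom] in pixels, round what is visible of it).
- regions_of(picture, name): "pixels" (400x640 bool, what is visible of it) and "bbox" ([left, top, right, bottom] in pixels, round what is visible of it).
The state is a dict: "t": time; "joints": joint angles; "joint_velocities": joint speeds; "joint_torque": joint torques, N m; "position": TCP position; "tool_rot": TCP orientation; "ft_force": force on the tool from outside, world axes, zero at the start; "ft_torque": the same for the moment, N m; "opening": finger opening in m; "gripper_force": force on a finger pad.
Only numpy, scipy, OpenCV 4.12 (cv2) and the standard library are available. Lean on these libraries where they do the work, as an engineer would, in place of code of your own. Each camera call takes 0.05 s, during which the arm holds its last target. There are 200 camera calls.

TASK

Close the open wooden tea caddy with a fingertip: fold its sprung, upright cover flap over until it lies flat, then, keeping it down, push it by its raised ridge towards the retaining lip until its front edge is fully home beneath the lip, and let go so that the lip alone holds it shut. Push gently: the caddy is not to be lifted, tipped or shoved away from its place, and the mug, cup, teaspoon and tin standing round it are to stay where they are.

Things in the scene. Friction and masses are not known exactly. Their poses are not given: they have to be found in the camera images.
- caddy: Open-topped wooden tea caddy, loose on the table, 1.0 to 1.5 kg, 132 mm (x) by 128 mm (y). Origin: centre of its underside. x points from hinge side to lip side (away from the robot, within 30 degrees), z up. Side walls (y = +-58 to +-64 mm) reach z = 76 mm, the hinge-side wall z = 54 mm. Hinge axis along y at x = -58 mm + slide, z = 70 mm. Folding and tucking the flap needs under 8 N.
- flap (a joint): Hinge angle of the cover flap, rad: 0 = flat over the box, pointing at the lip; 1.57 = upright; grows as it opens, stop at 1.95. Can be pressed down to a stop at -0.08. Light-wood board, 100 mm from hinge axis to edge, 100 mm wide, 4 mm thick, axis at mid-thickness. A weak spring (about 1 N at the edge) lifts it open if let go untucked; tucked, it rests up against the lip at about 0.04.
- slide (a joint): Travel of the hinge pin, carrying the flap, along slots in the side walls, m: 0 = back, 0.016 = fully home towards the lip. Stays where left (friction 2.5 N, no spring). At 0 the flat flap's edge is 5 mm short of the lip, so it can swing down past it; at 0.016 it lies 11 mm beneath the lip. Slid forward before it is down, the flap lands on top of the lip.
- flap_edge (a point): Middle of the flap's free edge, mid-thickness, 100 mm from the hinge axis; x runs from the hinge out along the flap, z is normal to the face that is on top when closed.
- flap_ridge (a point): Foot of the flap's thumb ridge: middle of the ridge's hinge-side face, on the board's surface, 63 mm from the hinge axis. The ridge is a bar across the flap, 70 mm long, 7 mm thick, 10 mm high, on the face that is on top when closed (upright, it looks away from the lip). Axes as flap_edge.
- lip_edge (a point): Middle of the lip's free lower edge, in the caddy at x = 47, z = 76 mm; axes as the caddy. The lip is a fixed wooden ledge over the caddy's whole width, x = 47 to 66 mm, 5 mm thick (top at z = 81 mm), above the front wall, whose inner face is at x = 61 mm.
- mug: plain aluminium mug, 80 mm across, 85 mm tall, loop handle on its +y side; origin at the centre of its underside
- cup: blue ceramic cup, no handle, 84 mm across the rim, 70 mm tall; origin at the centre of its underside
- spoon: steel teaspoon, 140 mm long along its x axis, lying crosswise beyond the caddy's lip; origin on the table, about mid-length
- tin: round steel tea tin with a lid, 80 mm across, 112 mm tall; origin at the centre of its underside

How it is judged:
At the end, for the whole second after the job is handed in: The flap is down (hinge below 0.08 rad) with its edge at least 6 mm beneath the lip, the slide at least 12 of its 16 mm home, held there at rest by the lip alone; the caddy flat on the table within 30 mm of where it began (value of joint flap below 0.08 rad and value of joint slide above 0.012 m and z of flap_edge in the frame of lip_edge below 0.001 m and x of flap_edge in the frame of lip_edge above 0.006 m and velocity of joint flap below 0.05 rad/s and distance of caddy from where it was at the start of the episode below 0.03 m and angle between caddy's own z axis and vertical below 0.03 rad and linear speed of caddy below 0.02 m/s); the robot touches nothing.
It fails at once if the caddy is shoved more than 30 mm, lifted more than 8 mm or tipped (distance of caddy from where it was at the start of the episode above 0.03 m or height (world z) of caddy above 0.008 m or angle between caddy's own z axis and vertical above 0.12 rad).
It fails at once if the caddy or its flap is pushed, pressed or pinched with more than 30 N (contact force between the fingers and caddy above 30 N).
It fails at once if the mug, cup, spoon or tin is moved more than 20 mm (distance of any of mug, cup, spoon, tin from where it was at the start of the episode above 0.02 m).
It also fails if it takes over 38 s, if anything falls off the work surface, if the arm or the gripper's body presses on something with over 40 N, if the wrist force passes 120 N, or if a joint passes its speed limit or range.

## Working session

There is one attempt and no reset: what is moved stays moved. The work goes in short steps, Python scripts to look and compute and a tool call to move; the robot and the scene stay as the last step left them, time stands still between calls to the robot, and variables do not carry over. Pictures are saved under pics/ and viewed, at most 10 in all, crops included, and the job is handed in when it is done.

Besides the shell and the picture viewer there is one more tool, called after "Call:" as name(argument=value, ...) on one line, values as JSON. jog_arm: Moves the arm, as the interface text tells. Its arguments: {"type":"object","properties":{"deltas":{"type":"string"},"grip_force":{"type":"number"}},"required":["deltas"]}

```bash
mkdir -p pics; python3 - <<'E'
from rig import robot,snapshot,spot_in,regions_of
import numpy as np,cv2,pickle
s=robot.sense();print(s['position'],s['tool_rot'],s['t'],s['opening'])
D={}
for n in("scene","top"):
    p=snapshot(n);D[n]={k:p[k] for k in p}
    print(n,p['K'].tolist(),np.round(p['T'],3).tolist())
    for o in("caddy","flap","flap_ridge","mug","cup","spoon","tin"):
        r=spot_in(p,o);print(o,[(np.round(a['bbox']).tolist(),round(a['p'],2)) for a in r[:2]])
    cv2.imwrite(f"pics/{n}0.png",p['frame'][:,:,::-1])
pickle.dump(D,open('d.pkl','wb'))
E
```

```text
[ 0.22390254 -0.58303739  0.2554327 ] [-3.08722763e+00 -5.72608165e-01  5.66459416e-04] 0.0 0.08569795903645827
scene [[388.7755651038804, 0.0, 322.32824089965953], [0.0, 388.7755651038804, 193.21205224833597], [0.0, 0.0, 1.0]] [[0.474, 0.707, -0.525, 1.095], [0.88, -0.388, 0.273, -0.333], [-0.011, -0.591, -0.806, 0.816], [0.0, 0.0, 0.0, 1.0]]
caddy [([289.0, 109.0, 361.0, 196.0], 0.82)]
flap [([296.0, 107.0, 324.0, 153.0], 0.71), ([290.0, 103.0, 360.0, 201.0], 0.45)]
flap_ridge [([298.0, 106.0, 326.0, 154.0], 0.9), ([269.0, 183.0, 305.0, 232.0], 0.19)]
mug [([267.0, 185.0, 306.0, 232.0], 0.79), ([297.0, 105.0, 328.0, 154.0], 0.72)]
cup [([359.0, 118.0, 392.0, 157.0], 0.97)]
spoon []
tin [([181.0, 247.0, 230.0, 306.0], 0.72)]
top [[442.99372941832826, 0.0, 319.5888176322297], [0.0, 442.99372941832826, 197.43511772140425], [0.0, 0.0, 1.0]] [[0.028, -0.99, 0.139, 0.432], [-0.999, -0.025, 0.025, -0.088], [-0.021, -0.139, -0.99, 1.091], [0.0, 0.0, 0.0, 1.0]]
caddy [([267.0, 190.0, 333.0, 265.0], 0.66)]
flap [([280.0, 242.0, 326.0, 259.0], 0.94)]
flap_ridge [([279.0, 246.0, 327.0, 259.0], 0.86)]
mug [([278.0, 240.0, 326.0, 262.0], 0.23)]
cup [([213.0, 216.0, 246.0, 249.0], 0.98)]
spoon [([275.0, 172.0, 323.0, 198.0], 0.56)]
tin [([436.0, 140.0, 484.0, 181.0], 0.86)]
```

View pics/scene0.png

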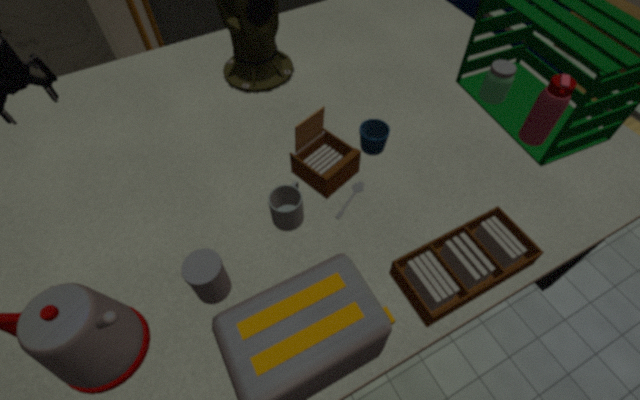

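View pics/top0.png

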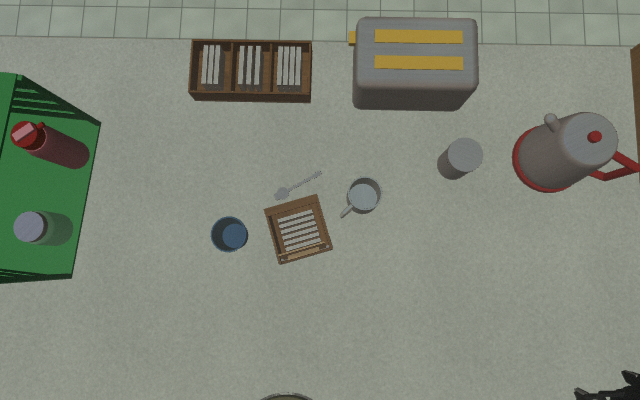

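The scene view shows the caddy at about (325,153) with its flap upright. In the top view it is centred near (298,229), rotated slightly, with the mug on the right (364,195), the cup on the left (229,234) and the spoon beyond the lip. I'll enlarge it to get the corners.

```bash
python3 - <<'E'
import cv2,numpy as np
a=cv2.imread('pics/top0.png')[180:280,250:350];b=cv2.imread('pics/scene0.png')[100:200,275:375]
im=np.hstack([cv2.resize(x,(400,400),interpolation=cv2.INTER_CUBIC) for x in(a,b)])
im=cv2.convertScaleAbs(im,alpha=1.6)
cv2.imwrite('pics/crop0.png',im)
E
```

```text
(no output)
```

View pics/crop0.png

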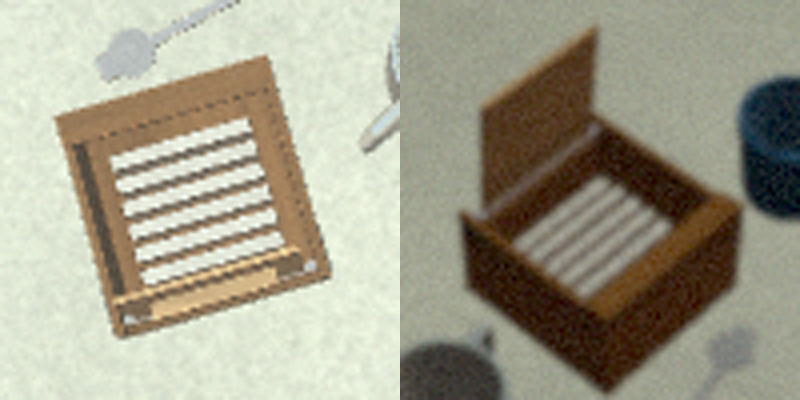

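```bash
cat > h.py <<'E'
import numpy as np,pickle
from scipy.optimize import least_squares
def proj(c,P):
    q=(np.linalg.inv(c['T'])@np.c_[P,np.ones(len(P))].T)[:3];u=c['K']@q
    return (u[:2]/u[2]).T
def ray(c,uv,z):
    d=c['T'][:3,:3]@np.linalg.inv(c['K'])@[uv[0],uv[1],1];o=c['T'][:3,3]
    return o+d*(z-o[2])/d[2]
def pose(x,y,a):
    T=np.eye(4);T[:2,:2]=[[np.cos(a),-np.sin(a)],[np.sin(a),np.cos(a)]];T[:2,3]=x,y;return T
E
python3 - <<'E'
from h import *
D=pickle.load(open('d.pkl','rb'))
top=[((55,118),(66,64,81)),((270,56),(66,-64,81)),((331,273),(-66,-64,76)),((120,338),(-66,64,76))]
sc=[((605,315),(66,-64,81)),((740,210),(66,64,81)),((610,392),(66,-64,0)),((463,213),(-66,-64,76))]
fl=[((483,108),-50),((597,27),50)]
def f(p,w=True):
    T=pose(*p[:3]);tr=lambda Q:(np.array(Q)/1e3)@T[:3,:3].T+T[:3,3]
    r=[proj(D['top'],tr([q for _,q in top]))-np.array([(250+u/4,180+v/4) for (u,v),_ in top])]
    r+=[proj(D['scene'],tr([q for _,q in sc]))-np.array([(175+u/4,100+v/4) for (u,v),_ in sc])]
    Q=[(-58+100*np.cos(p[3]),y,70+100*np.sin(p[3])) for _,y in fl]
    r+=[proj(D['scene'],tr(Q))-np.array([(175+u/4,100+v/4) for (u,v),_ in fl])]
    return np.concatenate(r).ravel()
s=least_squares(f,[.5,0,0,1.57]);print(s.x,np.round(s.fun.reshape(-1,2),1).tolist())
c=D['top']
for n,b,z in(("cup",(213,216,246,249),.07),("tin",(436,140,484,181),.112),("mug",(347,179,382,213),.085),("spoon",(275,172,323,198),0)):
    print(n,ray(c,((b[0]+b[2])/2,(b[1]+b[3])/2),z).round(3))
np.save('c.npy',s.x)
E
```

```text
[ 0.50119797 -0.01560263  0.31648363  1.45027243] [[-0.4, -0.7], [-0.8, -1.1], [0.4, -0.1], [-0.8, -0.1], [-0.1, 0.5], [0.6, -2.1], [-1.2, 0.7], [-2.1, -0.5], [-0.2, 0.2], [0.4, -0.5]]
cup [0.488 0.143 0.07 ]
tin [ 0.661 -0.376  0.112]
mug [ 0.579 -0.166  0.085]
spoon [ 0.615 -0.009  0.   ]
```

Call:
jog_arm(deltas="0 0 0 0 0 0 2.9; 0 1.72 -2.26 0 0 0 0; 0 1.72 -2.26 0 0 0 0; 0 1.72 -2.26 0 0 0 0; 0 1.72 -2.26 0 0 0 0; 0 1.72 -2.26 0 0 0 0; 0 1.72 -2.26 0 0 0 0; 0 1.72 -2.26 0 0 0 0", grip_force=40)

```text
t: 1.47
position: [0.2896, -0.3943, 0.2564]
tool_rot: [3.102, 0.494, 0.0]
ft_force: [0.5, 0.0, 1.1]
opening: -0.0002
gripper_force: 0.0
```

Call:
jog_arm(deltas="0 1.72 -2.26 0 0 0 0; 0 1.72 -2.26 0 0 0 0; 0 1.72 -2.26 0 0 0 0; 0 1.72 -2.26 0 0 0 0; 0 1.72 -2.26 0 0 0 0; 0 1.72 -2.26 0 0 0 0; 0 1.72 -2.26 0 0 0 0; 0 1.72 -2.26 0 0 0 0")

```text
t: 2.13
position: [0.3642, -0.1797, 0.2566]
tool_rot: [3.102, 0.494, 0.001]
ft_force: [0.3, -0.1, 0.8]
opening: -0.0002
gripper_force: 0.0
```

```bash
cat >> h.py <<'E'
from scipy.spatial.transform import Rotation as R
def st(robot):
    s=robot.sense();c=np.load('c.npy');T=pose(*c[:3]);p=np.append(s['position'],1)
    M=R.from_rotvec(s['tool_rot']).as_matrix();q=np.linalg.inv(T)@p
    print('t',round(s['t'],2),'tip in caddy mm',((q[:3]-[0,0,robot.tip_reach])*1e3).round(1),'F caddy',(T[:3,:3].T@s['ft_force']).round(1),'tool in caddy',(T[:3,:3].T@M).round(3).tolist(),s['opening'])
    return s
E
python3 -c "
from rig import robot;from h import *
print(robot.tip_reach);st(robot)"
```

```text
0.025
t 2.13 tip in caddy mm [-181.3 -113.3  231.6] F caddy [ 0.2 -0.2  0.8] tool in caddy [[1.0, -0.0, 0.0], [-0.0, -1.0, -0.001], [0.0, 0.001, -1.0]] -0.00019890995102495734
```

Call:
jog_arm(deltas="0 1.65 -2.26 0 0 0 0; 0 1.65 -2.26 0 0 0 0; 0 1.65 -2.26 0 0 0 0; 0 1.65 -2.26 0 0 0 0; 0 1.6 -2.26 0 0 0 0; 0 0 0 2 0 0 0; 0 0 0 2 0 0 0; 0 0 0 0 0 0 0")

```text
t: 2.8
position: [0.4052, -0.0476, 0.2141]
tool_rot: [-3.101, -0.497, 0.006]
ft_force: [-1.3, -1.1, -0.9]
opening: 0.0001
gripper_force: 0.0
```

```bash
python3 - <<'E'
from rig import *;from h import *;import cv2
st(robot);p=snapshot('wrist');print(p['K'].tolist(),p['mount'].round(3).tolist())
cv2.imwrite('pics/w1.png',cv2.convertScaleAbs(p['frame'][:,:,::-1],alpha=1.6))
pickle.dump(p,open('w1.pkl','wb'))
E
```

```text
t 2.8 tip in caddy mm [-101.2   -0.6  189.1] F caddy [-1.6 -0.6 -0.9] tool in caddy [[1.0, 0.001, -0.004], [0.001, -1.0, 0.002], [-0.004, -0.002, -1.0]] 0.00013922651056890302
[[309.70691628693146, 0.0, 322.2462956889829], [0.0, 309.70691628693146, 195.27665428855752], [0.0, 0.0, 1.0]] [[-0.001, -0.963, -0.27, 0.068], [1.0, -0.001, -0.0, -0.001], [0.0, -0.27, 0.963, -0.118], [0.0, 0.0, 0.0, 1.0]]
```

View pics/w1.png

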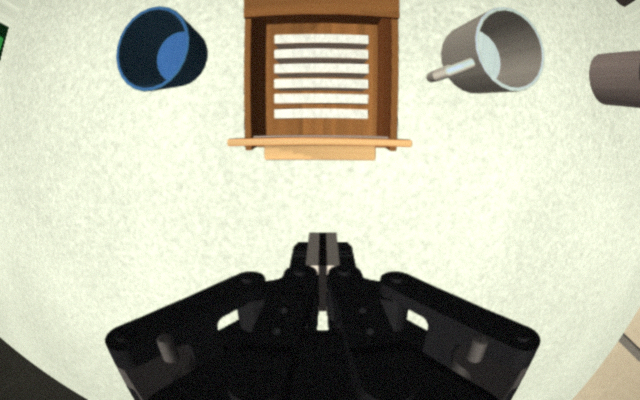

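The wrist view shows the flap edge level at row ~142 (cols 228–411), the ridge at row ~154 and the lip edge at row ~17, all centred on the fingers (col 322). The yaw and y are good. I'll check x next.

```bash
python3 - <<'E'
from h import *
from scipy.optimize import least_squares
p=pickle.load(open('w1.pkl','rb'))
K=p['K'];M=p['mount']
def pr(Q): # caddy pts (mm)->px ; tool at tip (-101.2+ex,-.6+ey,189.1+25)
    q=Q.copy();q=(np.linalg.inv(M)@np.append(q,1))[:3]
    r=np.arctan2(np.hypot(q[0],q[1]),q[2])*K[0,0];a=np.arctan2(q[1],q[0])
    return np.array([K[0,2]+r*np.cos(a),K[1,2]+r*np.sin(a)])
def tool(c,e,yaw):
    v=np.array(c,float);v[:2]=[v[0]*np.cos(yaw)-v[1]*np.sin(yaw)+e[0],v[0]*np.sin(yaw)+v[1]*np.cos(yaw)+e[1]]
    d=(v-[-101.2,-.6,214.1])/1e3
    return np.array([d[0],-d[1],-d[2]])
obs=[((47,64,81),(245,17)),((47,-64,81),(398,17))]
def f(x):
    th=x[3];r=[]
    for c,o in obs:r.append(pr(tool(c,x,x[2]))-o)
    for y,u in((50,228),(-50,411)):
        r.append(pr(tool((-58+100*np.cos(th)-2*np.sin(th),y,70+100*np.sin(th)),x,x[2]))-[u,146])
    for y,u in((35,265),(-35,376)):
        r.append(pr(tool((-58+70*np.cos(th)-12*np.sin(th),y,70+70*np.sin(th)),x,x[2]))-[u,159])
    return np.ravel(r)
s=least_squares(f,[0,0,0,1.5]);print(s.x,s.fun.reshape(-1,2).round(1).tolist())
E
```

```text
[ 1.69567316  1.0168531  -0.00408253  1.49446875] [[-1.9, -0.2], [1.2, 0.1], [-0.5, -0.3], [1.4, 0.2], [-0.1, -0.1], [-0.5, 0.2]]
```

Call:
jog_arm(deltas="0 0 0 2.2 0 0 0; 0 0 0 2.2 0 0 0; 0 0 0 2.2 0 0 0; 0 0.9 0 0 0 0 0; 0 0.9 0 0 0 0 0; 0 0.8 0 0 0 0 0; 0 0 0 0 0 0 0; 0 0 0 0 0 0 0")

```text
t: 3.52
position: [0.4328, -0.0397, 0.1514]
tool_rot: [3.102, 0.495, 0.004]
ft_force: [0.1, 0.1, -0.7]
opening: 0.0002
gripper_force: 0.0
```

```bash
python3 -c "
from rig import robot;from h import *
st(robot)"
```

```text
t 3.52 tip in caddy mm [-72.5  -1.6 126.4] F caddy [ 0.2  0.  -0.7] tool in caddy [[1.0, 0.0, 0.002], [0.0, -1.0, -0.001], [0.002, 0.001, -1.0]] 0.00015183153350176106
```

Call:
jog_arm(deltas="0 0.85 0 0.45 0 0 0; 0 0.8 0 0.3 0 0 0; 0 0.6 0 0.2 0 0 0; 0 0.6 0 0.3 0 0 0; 0 0.95 0 0.7 0 0 0; 0 0.65 0 0.7 0 0 0; 0 0.5 0 0.9 0 0 0; 0 0 0 0 0 0 0")

```text
t: 4.18
position: [0.4793, -0.024, 0.113]
tool_rot: [-3.101, -0.496, 0.001]
ft_force: [-0.3, -0.5, 0.6]
opening: 0.0005
gripper_force: 0.3
```

```bash
python3 - <<'E'
from rig import *;from h import *;import cv2
st(robot);a=snapshot('wrist')['frame'];b=snapshot('scene')['frame'][80:220,255:395]
im=np.hstack([cv2.resize(a[:,120:520],(400,400)),cv2.resize(b,(400,400),interpolation=cv2.INTER_CUBIC)])
cv2.imwrite('pics/w2.png',cv2.convertScaleAbs(im[:,:,::-1],alpha=1.6))
E
```

```text
t 4.18 tip in caddy mm [-23.5  -1.1  88. ] F caddy [-0.4 -0.3  0.6] tool in caddy [[1.0, 0.0, -0.001], [0.0, -1.0, 0.001], [-0.001, -0.001, -1.0]] 0.0005460644736735045
```

View pics/w2.png

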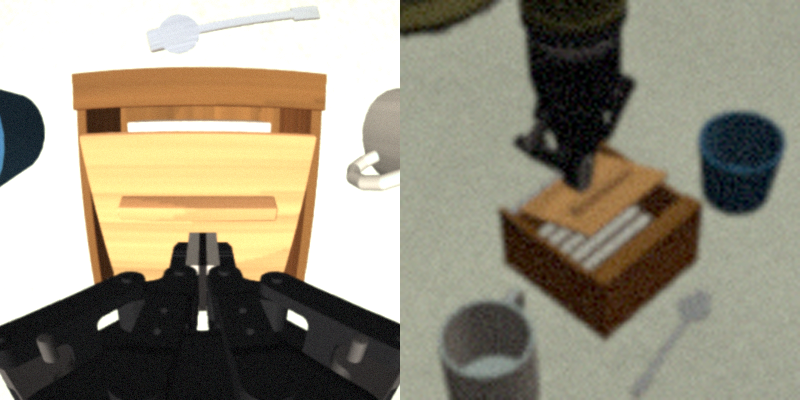

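The flap is folded to about 0.4 rad. The tip is behind the ridge (row ~210) and the edge (row ~135) is short of the lip. I'll press it flat now.

Call:
jog_arm(deltas="0 0.2 0 0.5 0 0 0; 0 0.1 0 0.5 0 0 0; 0 0 0 0.4 0 0 0; 0 0 0 0.2 0 0 0; 0 0 0 0.1 0 0 0; 0 0 0 0.1 0 0 0; 0 0 0 0 0 0 0; 0 0 0 0 0 0 0")

```text
t: 4.95
position: [0.4815, -0.0238, 0.0969]
tool_rot: [3.102, 0.495, 0.0]
ft_force: [1.2, 0.9, 2.6]
opening: 0.0001
gripper_force: 0.9
```

```bash
python3 - <<'E'
from rig import *;from h import *;import cv2
st(robot);a=snapshot('wrist')['frame'];b=snapshot('scene')['frame'][80:220,255:395]
im=np.hstack([cv2.resize(a[:,120:520],(400,400)),cv2.resize(b,(400,400),interpolation=cv2.INTER_CUBIC)])
cv2.imwrite('pics/w3.png',cv2.convertScaleAbs(im[:,:,::-1],alpha=1.6))
E
```

```text
t 4.95 tip in caddy mm [-21.3  -1.6  71.9] F caddy [1.5 0.5 2.6] tool in caddy [[1.0, -0.0, 0.0], [-0.0, -1.0, -0.0], [0.0, 0.0, -1.0]] 6.491842151262533e-05
```

View pics/w3.png

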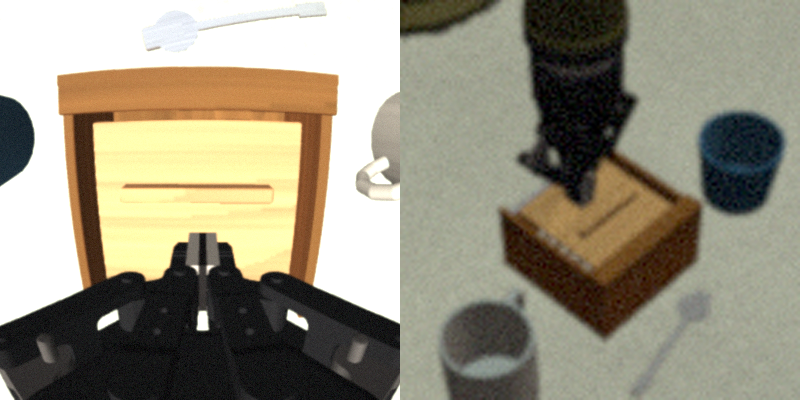

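The flap is nearly flat, with its edge just short of the lip (row 120 against 112). I'll press slightly more and feel for the stop.

Call:
jog_arm(deltas="0 0 0 0.1 0 0 0; 0 0 0 0 0 0 0; 0 0 0 0 0 0 0")

```text
t: 5.3
position: [0.4814, -0.0238, 0.0958]
tool_rot: [3.102, 0.494, 0.0]
ft_force: [0.6, 1.1, 3.2]
opening: 0.0
gripper_force: 1.3
```

Call:
jog_arm(deltas="0 0 0 0.1 0 0 0; 0 0 0 0 0 0 0; 0 0 0 0 0 0 0")

```text
t: 5.55
position: [0.4814, -0.0238, 0.0948]
tool_rot: [3.102, 0.494, 0.0]
ft_force: [2.1, 1.5, 2.7]
opening: 0.0
gripper_force: 1.3
```

Call:
jog_arm(deltas="0 0.3 0 0 0 0 0; 0 0.3 0 0 0 0 0; 0 0.3 0 0 0 0 0; 0 0.3 0 0 0 0 0; 0 0.2 0 0 0 0 0; 0 0.2 0 0 0 0 0; 0 0 0 0 0 0 0")

```text
t: 6.13
position: [0.4971, -0.0185, 0.0947]
tool_rot: [-3.102, -0.495, -0.001]
ft_force: [0.6, 0.0, 0.6]
opening: -0.0004
gripper_force: 0.6
```

Call:
jog_arm(deltas="0 0.2 0 0 0 0 0; 0 0.2 0 0 0 0 0; 0 0.2 0 0 0 0 0; 0 0 0 0 0 0 0")

```text
t: 6.47
position: [0.5023, -0.0168, 0.0947]
tool_rot: [-3.102, -0.495, 0.0]
ft_force: [-1.8, 0.0, 1.6]
opening: -0.0001
gripper_force: 1.2
```

```bash
python3 - <<'E'
from rig import *;from h import *;import cv2
st(robot);a=snapshot('wrist')['frame'];b=snapshot('scene')['frame'][80:220,255:395]
im=np.hstack([cv2.resize(a[:,120:520],(400,400)),cv2.resize(b,(400,400),interpolation=cv2.INTER_CUBIC)])
cv2.imwrite('pics/w4.png',cv2.convertScaleAbs(im[:,:,::-1],alpha=1.6))
E
```

```text
t 6.47 tip in caddy mm [ 0.7 -1.5 69.7] F caddy [-1.7  0.6  1.6] tool in caddy [[1.0, -0.0, -0.0], [-0.0, -1.0, 0.0], [-0.0, -0.0, -1.0]] -8.392564389295482e-05
```

View pics/w4.png

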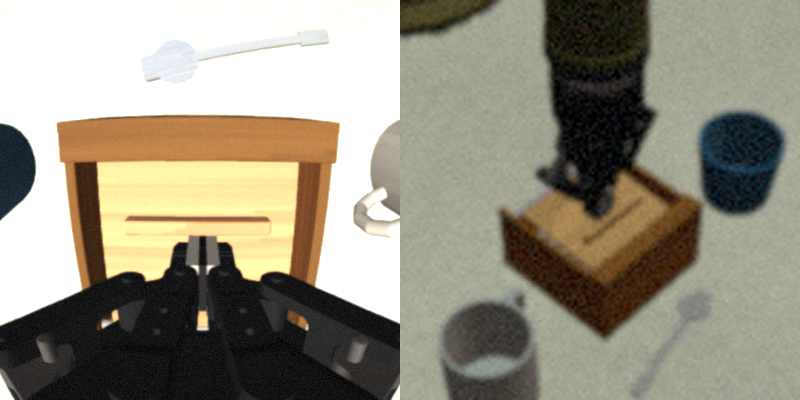

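The flap edge is now at or under the lip (row 160) and the tip is at the ridge (row 233). I'll keep pushing home.

Call:
jog_arm(deltas="0 0.2 0 0 0 0 0; 0 0.2 0 0 0 0 0; 0 0.2 0 0 0 0 0; 0 0.2 0 0 0 0 0; 0 0 0 0 0 0 0")

```text
t: 6.98
position: [0.5104, -0.0142, 0.0948]
tool_rot: [-3.102, -0.495, -0.001]
ft_force: [-0.9, -0.3, 0.7]
opening: -0.0001
gripper_force: 1.0
```

Call:
jog_arm(deltas="0 0.2 0 0 0 0 0; 0 0.1 0 0 0 0 0; 0 0 0 0 0 0 0")

```text
t: 7.23
position: [0.5122, -0.0136, 0.0946]
tool_rot: [3.102, 0.494, -0.002]
ft_force: [-4.1, -0.6, 0.9]
opening: -0.0002
gripper_force: 2.9
```

Call:
jog_arm(deltas="0 0.1 0 0 0 0 0; 0 0.1 0 0 0 0 0; 0 0 0 0 0 0 0")

```text
t: 7.48
position: [0.5124, -0.0136, 0.0941]
tool_rot: [3.102, 0.494, -0.008]
ft_force: [-7.2, -2.1, 2.7]
opening: 0.0001
gripper_force: 4.6
```

The force rises and the motion stops at tip x ≈ 11 mm, which matches fully home (about 11.7 mm). I'll ease off, lift clear and look.

Call:
jog_arm(deltas="0 -0.3 0 0 0 0 0; 0 -0.2 0 -0.2 0 0 0; 0 0 0 -0.5 0 0 0; 0 0 0 -1.5 0 0 0; 0 -1 0 -3 0 0 0; 0 -1 0 -3 0 0 0; 0 0 0 -3 0 0 0; 0 0 0 0 0 0 0")

```text
t: 8.15
position: [0.4936, -0.0201, 0.2126]
tool_rot: [3.101, 0.494, 0.015]
ft_force: [0.5, 0.8, -0.1]
opening: 0.0
gripper_force: 0.0
```

```bash
python3 - <<'E'
from rig import *;from h import *;import cv2
st(robot);a=snapshot('wrist')['frame'];b=snapshot('scene')['frame'][80:220,255:395]
im=np.hstack([cv2.resize(a[:,120:520],(400,400)),cv2.resize(b,(400,400),interpolation=cv2.INTER_CUBIC)])
cv2.imwrite('pics/w5.png',cv2.convertScaleAbs(im[:,:,::-1],alpha=1.6))
E
```

```text
t 8.15 tip in caddy mm [ -8.6  -1.9 187.6] F caddy [ 0.7  0.7 -0.1] tool in caddy [[1.0, -0.0, 0.009], [-0.0, -1.0, -0.003], [0.009, 0.003, -1.0]] 2.45916578919185e-05
```

View pics/w5.png

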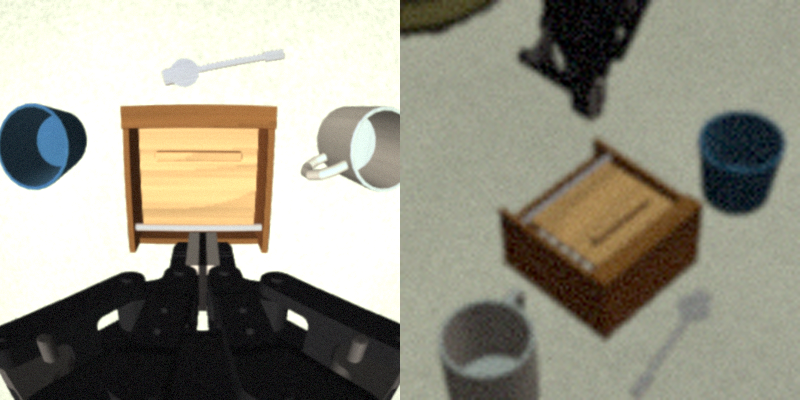

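The flap is shut under the lip. The lip edge is at row 128 and the ridge front at row ~151: 23 px, or 19 mm at 1.21 px/mm, which is what full slide gives. The caddy and the things around it have not moved.

```bash
python3 -c "
from rig import robot
print(robot.finish_job())"
```

```text
the job is handed in; nothing more can be done
None
```

The tea caddy is shut and the job is handed in: the last picture shows the flap fully home under the lip with the arm clear, and the caddy and the things round it look unmoved; the hand-in returned no verdict.

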